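Take the turned cork grip out of the grip lathe and show it to the camera

TASK

Push the spring tailstock of the little grip lathe back by its upright tab until its detent clicks in and it stays back by itself, then slide the cork grip off the drive stub, lift it out and show it to the inspection camera: wide end towards the lens, its face centred 90 mm in front of the lens, the grip lying in line with the direction the camera looks. Finish there, still holding the grip steady in the air. Do not touch the camera, and leave the other things on the bench where they are.

Things in the scene. Friction and masses are not known exactly. Their poses are not given: they have to be found in the camera images.
- lathe: grip lathe, fixed: aluminium bed 345 x 60 mm, top 30 mm above the bench. Origin on the bench under the middle of the clamped grip; its own y axis runs along the bed to the headstock (robot's left), the tailstock is at -y, z up. Turning axis parallel to y, 80 mm above the bench. Grey headstock 64 mm wide, top 112 mm above the bench, drive plate at y = +70.5 mm
- stub_tip (a point): tip of the steel drive stub, 9 mm thick, which stands out 14.5 mm from the drive plate along the lathe's -y, on the turning axis, inside the bore of the grip's slim end. With the tailstock parked the grip has about 40 mm of room to slide along the lathe's -y before it meets the cone
- rest (a point): point on the turning axis midway between the two felt-lined wooden V rests, 6 mm thick, at the lathe's y = +38 and -38 mm, which carry the grip also when the tailstock is back; their tops are about 75 mm above the bench and they reach 25 mm to either side of the axis
- tailstock (a joint): travel of the sliding tailstock in m: 0 with its cone in the bore of the grip's wide end, growing as it is pushed away from the grip along the lathe's -y. A spring pushes it back with 3 to 4 N. From 0.034 to 0.044 a ball detent rides over a cross pin (up to 15 N in all; let go there, it springs back); beyond, at 0.0465 to 0.0485, it stays parked. Hard stop 0.0495
- tail_tab (a point): middle of that face of the tailstock's upright black tab that looks to the grip (lathe's +y), 128 mm above the bench; moves with the tailstock. Tab 30 mm wide across the bed, 10 mm thick, free from 106 mm up to its top at 141 mm. As clamped, the grip's wide end lies 25 mm before this face, its top 97 mm above the bench
- grip: cork rod grip, 140 mm long, about 70 g, lying in the lathe. Origin in its middle on its axis; its y axis is its length: slim end (20 mm) at y = +70 mm on the stub, wide bell end (34 mm) at y = -70 mm by the tailstock, plain 26 mm cylinder from y = +46 to -46 mm; 12 mm bore at both ends. To come out it must first move about 20 mm along the lathe's -y, off the stub, then up
- grip_face (a point): centre of the face of the grip's wide end
- camera_head: head of the bench inspection camera, fixed on a column: black ring light of 66 mm diameter round the lens. Origin at the centre of the lens front, about 327 mm above the bench; its own x axis points back through the camera, so it looks along its -x, towards the robot and 25 degrees downward; the camera reaches 112 mm back from the lens
- focus (a point): point on the camera's line of sight 90 mm in front of the lens: the centre of the grip's wide end face belongs here
- camera: the inspection camera's stand, fixed. Origin on the bench under the lens, x away from the robot; steel foot 110 x 120 mm and column 18 mm thick, 448 mm high, centred 101 mm behind the lens (its own x = +101 mm); carries the camera head
- spare_grip: bystander: plain straight cork grip, 26 mm thick and 110 mm long, lying on the bench; leave it
- spool_red: bystander: thread spool, 33 mm thick and 38 mm high, standing on the bench
- spool_blue: bystander: thread spool, 33 mm thick and 38 mm high, standing on the bench

How it is judged:
By the outcome, as a careful person would: the job done as asked, in the order asked, and still so for the second after the job is handed in, while the arm keeps its last pose, push and grip.
It also fails if it takes over 48 s, if anything falls off the work surface, if the arm or the gripper's body presses on something with over 40 N, if the wrist force passes 120 N, or if a joint passes its speed limit or range.

ROBOT

A 6-joint arm with a two-finger parallel gripper is mounted at the origin on a cart in front of the work surface, level with it; the furniture and walls round the work are solid. World frame = base frame: x ahead of the robot, y to its left, z up, the work surface at z = 0. Lengths are in m, angles in degrees, forces in N, time in s.
With the tool pointing down it reaches from about 0.4 to 0.825 m from the base axis. Payload 7 kg.
Tool frame: the origin (TCP) lies at the very end of the fingers, on their centre line; the grasp point (between the pads) lies 19 mm behind it (r.hold_point_z is the distance from the TCP to the grasp point, in m); x points along the fingers, y is the direction in which the jaws open and shut, and the axes are right-handed (so a half turn about x gives the same grasp; the last joint's range is limited). The gripper opens to 88 mm and grips with 3 to 60 N. Pads are 19 mm wide; open, the fingers measure 130 mm over their backs; the gripper's body (78 mm by 193 mm) begins 47 mm behind the grasp point.
Start: joints at [16.507, 20.546, 0.682, 0, -70.136, -16.507], TCP at [0.675, -0, 0.227] pointing down, gripper open.
Joint ranges: [-176.03, 176.03], [-82.01, 121.73], [-58.28, 71.71], [-173.87, 95.51], [-174.79, -0.11], [-173.66, 173.66]. Speed limits (degrees/s): [136.94, 136.94, 172.46, 180, 180, 180].

INTERFACE

Orientations are given as [roll, pitch, yaw] about the fixed x, y, z axes, in that order (R = Rz(yaw) Ry(pitch) Rx(roll)).
In Python, from plant import r gives the robot as it stands. The module is installed in compiled form; this text tells all that it offers.
- The arm moves only by the shell command python3 -m creep 'ROWS' [FORCE]. ROWS is JSON, a list of rows, each a list of 7 numbers: the turn, a rotation vector about the tool's x, y, z in rad, then the shift along the tool's x, y, z in cm, then the opening in per cent of the stroke, from 0 (shut) to 100 (fully open). In form: [[rx, ry, rz, x, y, z, fingers], ...]. A call has 1 to 8 rows; each row shifts and turns the commanded pose from where the row before left it, along the tool's axes as they then stand; what a row does not reach is not made up. A row lasts 1/10 s, in which the tool goes at most 50 mm and 8.59 degrees, less where a joint would pass 70% of its speed; a pose out of reach is approached as far as the arm can. A call is refused whole if a number of a shift passes 5 or a number of a turn 0.15, either way. A call with a gripper value outside its range is refused whole. The fingers move at their own pace and stop on an object; FORCE is the grip in N (left out, the last holds). Time passes only in rows, so rows that do not move let the fingers close. It gives the time, the measured TCP pose, the force and the opening at its end, in the units of the state.
- r.get_state(): the state, without advancing time (a new reading comes with each control period).
- r.capture(name): name is "scene" or "side" or "wrist"; returns (picture, depth): 420x560x3 uint8, blue, green, red; 420x560 float32, m along the optical axis (not along the pixel's ray), 0 where there is no reading.
- r.camera_info(name): a dict with "fovy" (degrees; the focal length in pixels is half the picture's height over the tangent of half this angle, whatever the lens; pixels are square), "cx", "cy" (the principal point, pixels), "camera_from_world" (4x4, takes a point from world to camera coordinates). Camera axes: x right, y down, z forward; pixel columns grow to the right and rows downward; lengths in m; the calibration is good to about 2 mm. A picture is of the moment at which its call begins: read the wrist's pose just before it. camera_info takes no time and is no camera call; for the wrist camera it gives the pose at the moment of the call.
- r.close_job(): hands the job in, once; it reports no verdict.
Trained networks look in the newest picture that a camera, given by its name, has taken for a name from the list of things; names that differ only in an ending like _2 or _b are one class to them, and where a whole thing is asked for, a point or a joint stands for the part that bears it (a point fixed in the world has none). Each returns a list of dicts, best first, with "score" (0 to 1); they miss things now and then, are a little off and sometimes report something else, mostly with a low value. They report only what shows in the picture. A call takes as long as a camera call.
- r.look_for(query, camera): "rect" ([left, top, right, bottom] in pixels, round what is visible of it).
- r.masks_of(query, camera): "pixels" (420x560 bool, what is visible of it) and "rect" ([left, top, right, bottom] in pixels, round what is visible of it).
The state is a dict: "time_s": time; "joints": joint angles; "qd": joint speeds; "joint_torque": joint torques, N m; "tcp_pos": TCP position; "eef_rot": TCP orientation; "contact_force": force on the tool from outside, world axes, zero at the start; "moment": the same for the moment, N m; "gripper_width": finger opening in m.
Only numpy, scipy, OpenCV 4.12 (cv2) and the standard library are available. Lean on these libraries where they do the work, as an engineer would, in place of code of your own. Each camera call takes 0.05 s, during which the arm holds its last target. There are 200 camera calls.

## Working session

There is one attempt and no reset: what is moved stays moved. The work goes in short steps, Python scripts to look and compute and a shell command to move; the robot and the scene stay as the last step left them, time stands still between calls to the robot, and variables do not carry over. Pictures are saved under pics/ and viewed, about 8 in all and at most 12, crops included, and the job is handed in when it is done.

```bash
mkdir -p pics; cat > h.py <<'E'
import numpy as np, cv2
from plant import r
def pts(cam,depth,mask=None):
    i=r.camera_info(cam); h,w=depth.shape; f=h/2/np.tan(np.radians(i['fovy']/2))
    v,u=np.mgrid[:h,:w]; m=depth>0
    if mask is not None: m&=mask
    z=depth[m]; P=np.c_[(u[m]-i['cx'])/f*z,(v[m]-i['cy'])/f*z,z,np.ones(z.size)]
    return (np.linalg.inv(i['camera_from_world'])@P.T).T[:,:3], np.c_[u[m],v[m]]
def proj(cam,p):
    i=r.camera_info(cam); f=210/np.tan(np.radians(i['fovy']/2))
    q=i['camera_from_world']@np.r_[p,1]; return q[0]/q[2]*f+i['cx'],q[1]/q[2]*f+i['cy'],q[2]
E
python3 - <<'E'
from h import *
s=r.get_state(); print(s['tcp_pos'],s['eef_rot'],s['time_s'],s['gripper_width'],r.hold_point_z)
ims=[]
for c in ['scene','side']:
    im,d=r.capture(c); ims.append(im); i=r.camera_info(c); print(c,np.linalg.inv(i['camera_from_world']).round(3).tolist(),i['fovy'])
    for q in ['lathe','tailstock','grip','camera_head','camera','spare_grip','spool_red','spool_blue']:
        for x in r.masks_of(q,c)[:2]:
            P,_=pts(c,d,x['pixels'])
            if len(P): print(c,q,round(x['score'],2),np.round(x['rect']),len(P),np.median(P,0).round(3),np.percentile(P,2,0).round(3),np.percentile(P,98,0).round(3))
    np.save(f'{c}.npy',d); cv2.imwrite(f'pics/{c}.png',im)
E
```

```text
[ 6.74529162e-01 -2.35795475e-05  2.25630023e-01] [  94.69328898   89.90658508 -175.31205916] 0.0 0.08754354826687898 0.0188
scene [[-0.616, -0.399, 0.679, -0.392], [-0.787, 0.337, -0.517, 0.711], [-0.023, -0.853, -0.521, 0.955], [0.0, 0.0, 0.0, 1.0]] 42.632967111550386
scene lathe 0.79 [131. 271. 280. 368.] 4927 [0.512 0.296 0.042] [0.485 0.062 0.002] [0.573 0.443 0.12 ]
scene tailstock 0.97 [228. 271. 255. 312.] 654 [0.526 0.156 0.084] [0.505 0.116 0.033] [0.557 0.175 0.142]
scene tailstock 0.36 [131. 269. 272. 368.] 4621 [0.511 0.3   0.046] [0.485 0.071 0.013] [0.556 0.444 0.12 ]
scene grip 0.9 [182. 293. 229. 329.] 553 [0.521 0.254 0.091] [0.512 0.188 0.076] [0.536 0.319 0.098]
scene camera_head 0.79 [261. 144. 280. 160.] 231 [ 0.708 -0.088  0.341] [ 0.698 -0.117  0.307] [ 0.725 -0.062  0.363]
scene camera 0.68 [225. 140. 279. 253.] 1405 [ 0.804 -0.076  0.019] [ 0.7   -0.14   0.003] [ 0.873 -0.018  0.36 ]
scene spare_grip 0.3 [182. 290. 235. 324.] 616 [0.521 0.252 0.09 ] [0.512 0.172 0.002] [0.638 0.32  0.098]
scene spool_blue 0.48 [179. 291. 234. 329.] 589 [0.521 0.253 0.09 ] [0
[... 469 characters left out ...]
0.035] [0.566 0.155 0.141]
side grip 0.57 [240. 200. 242. 219.] 73 [0.522 0.279 0.09 ] [0.514 0.154 0.079] [0.536 0.319 0.14 ]
side camera_head 0.87 [326. 141. 378. 182.] 1168 [ 0.753 -0.102  0.352] [ 0.704 -0.122  0.308] [ 0.801 -0.038  0.383]
side camera 0.74 [327. 114. 397. 307.] 4561 [ 0.808 -0.088  0.232] [ 0.71  -0.138  0.001] [1.055 0.607 0.43 ]
side spare_grip 0.78 [186. 306. 227. 333.] 610 [ 0.452 -0.185  0.022] [ 0.406 -0.22  -0.   ] [ 0.492 -0.142  0.028]
side spare_grip 0.5 [265. 349. 282. 369.] 377 [ 0.581 -0.308  0.031] [ 0.567 -0.315  0.002] [ 0.595 -0.285  0.04 ]
side spool_red 0.81 [266. 347. 285. 373.] 401 [ 0.58  -0.308  0.03 ] [ 0.566 -0.315  0.002] [ 0.596 -0.286  0.04 ]
```

```bash
python3 - <<'E'
import cv2,numpy as np
a=cv2.imread('pics/scene.png')[120:390,90:330];b=cv2.imread('pics/side.png')[100:400,150:430]
a=cv2.resize(a,None,fx=600/270/1.5,fy=600/270/1.5);b=cv2.resize(b,(373,400))
cv2.imwrite('pics/v1.png',np.hstack([a,b[:400]]) if a.shape[0]==400 else np.hstack([cv2.resize(a,(356,400)),b]))
E
```

```text
(no output)
```

View pics/v1.png

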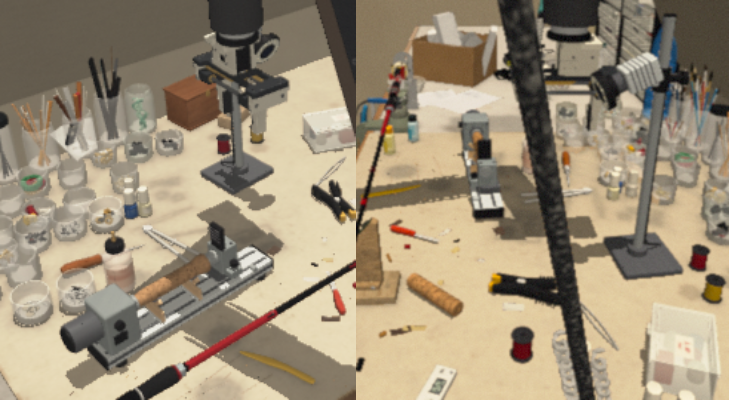

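```bash
python3 - <<'E'
from h import *
from scipy.spatial.transform import Rotation as R
s=r.get_state(); print(R.from_euler('xyz',s['eef_rot'],degrees=True).as_matrix().round(3))
i=r.camera_info('wrist'); print(np.linalg.inv(i['camera_from_world']).round(3),i['fovy'])
im,d=r.capture('wrist'); print(d[d>0].min() if (d>0).any() else 0)
cv2.imwrite('pics/w0.png',im)
# rod points
for c,px in (('scene',[(200,372),(250,345),(300,318),(320,305)]),('side',[(280,130),(335,190),(350,260),(370,330)])):
    d=np.load(c+'.npy')
    for u,v in px:
        m=np.zeros(d.shape,bool); m[v-6:v+7,u-6:u+7]=1
        P,_=pts(c,d,m); print(c,u,v,P[P[:,2].argmax()].round(3),np.median(P,0).round(3))
# everything high near the workspace
for c in ('scene','side'):
    P,_=pts(c,np.load(c+'.npy')); m=(P[:,2]>.1)&(P[:,0]>.25)&(P[:,0]<.9)&(abs(P[:,1])<.5)
    H,xe,ye=np.histogram2d(P[m,0],P[m,1],bins=[np.arange(.25,.91,.05),np.arange(-.5,.51,.1)]);print(H.astype(int))
# camera
P1,_=pts('scene',np.load('scene.npy'));P2,_=pts('side',np.load('side.npy'))
for P in (P1,P2):
    for lo,hi in ((.06,.2),(.2,.28),(.4,.46)):
        m=(P[:,2]>lo)&(P[:,2]<hi)&(P[:,0]>.75)&(P[:,0]<.87)&(abs(P[:,1]+.09)<.06)
        if m.sum(): print('col',lo,m.sum(),np.median(P[m],0).round(4),np.percentile(P[m],5,0).round(3),np.percentile(P[m],95,0).round(3))
E
```

```text
[[ 0. -1.  0.]
 [ 0.  0.  1.]
 [-1. -0.  0.]]
[[-1.     0.     0.001  0.674]
 [ 0.     0.957  0.291 -0.08 ]
 [-0.001  0.291 -0.957  0.386]
 [ 0.     0.     0.     1.   ]] 71.3326424926354
0.05000173
scene 200 372 [0.305 0.385 0.148] [0.31  0.388 0.142]
scene 250 345 [0.315 0.273 0.14 ] [0.319 0.254 0.13 ]
scene 300 318 [0.322 0.131 0.139] [0.409 0.055 0.004]
scene 320 305 [0.321 0.066 0.139] [ 0.413 -0.02   0.004]
side 280 130 [ 0.531 -0.703  0.552] [ 0.532 -0.702  0.549]
side 335 190 [ 0.729 -0.012  0.264] [0.885 0.526 0.037]
side 350 260 [0.817 0.057 0.004] [0.831 0.078 0.001]
side 370 330 [ 0.776 -0.285  0.056] [ 0.79  -0.216  0.001]
[[   0  393  305    4    0    0    0    0   56  291]
 [  10   55  264    0   56  177  874  255  350  370]
 [  30    0    0    0    0    0 1498    0    0    0]
 [   0    0    0    0    0    0 1227    0    0    0]
 [   0    0    0    0    0    0  911   75  208   14]
 [   0    0    0    0    0    0  609  327  390  187]
 [   0    0    0    0  220  271   96 1319    4    0]
 [   0    0    0    0  560 1161  134  579    2    0]
 [   0    0    0    2  287 1115
[... 645 characters left out ...]
 0    0    0]
 [   0    0    0    0 3960   83    0    0    0    0]
 [   0    0    0  358 1638  111    0    0    0    0]
 [   0    0    0  425  205   37    0    0    0    0]
 [   0    0    0   13 1511    0    0    0    0    0]
 [   0   85  238  286  336  273  246  222  207  186]]
col 0.06 253 [ 0.808  -0.0763  0.1246] [ 0.802 -0.085  0.067] [ 0.825 -0.071  0.188]
col 0.2 34 [ 0.8069 -0.0772  0.2219] [ 0.801 -0.085  0.203] [ 0.813 -0.072  0.233]
col 0.06 492 [ 0.8124 -0.0851  0.1324] [ 0.805 -0.089  0.066] [ 0.827 -0.075  0.194]
col 0.2 316 [ 0.8122 -0.0852  0.2411] [ 0.805 -0.089  0.204] [ 0.827 -0.074  0.276]
col 0.4 227 [ 0.8114 -0.0856  0.4261] [ 0.805 -0.089  0.403] [ 0.821 -0.078  0.448]
```

View pics/w0.png

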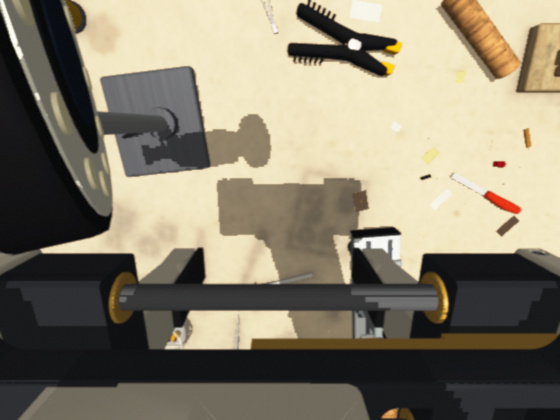

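The wrist camera (tool −z side) shows the inspection ring light at left (columns 0–110) very close, and the tailstock end of the bed at about (375,240). The tool is already jaw-across-bed. I'm moving away from the camera and over the lathe.

```bash
python3 -m creep '[[0,0,0,-0.9,1.8,3.4,100],[0,0,0,-0.9,1.8,3.4,100],[0,0,0,-0.9,1.8,3.4,100],[0,0,0,-0.9,1.8,3.4,100],[0,0,0,-0.9,1.8,3.4,100],[0,0,0,-0.9,1.8,3.4,100],[0,0,0,-0.9,1.8,3.4,100],[0,0,0,-0.9,1.8,3.4,100]]' 25
python3 - <<'E'
from h import *
im,d=r.capture('wrist'); np.save('w1.npy',d); cv2.imwrite('pics/w1.png',im)
for q in ['tailstock','grip','tail_tab','lathe']:
    for x in r.masks_of(q,'wrist')[:2]:
        P,_=pts('wrist',d,x['pixels']); np.save(f'm_{q}.npy',x['pixels'])
        if len(P): print(q,round(x['score'],2),np.round(x['rect']),len(P),np.median(P,0).round(3),np.percentile(P,2,0).round(3),np.percentile(P,98,0).round(3))
P,_=pts('wrist',d)
# tab top
m=(P[:,2]>.136)&(P[:,2]<.146)&(abs(P[:,0]-.535)<.06)&(P[:,1]<.2)&(P[:,1]>.05); T=P[m]; print('tabtop',len(T),T.min(0),T.max(0),np.percentile(T,[3,97],axis=0).round(4))
# grip ridge: per y bin, top z and center of x extent for z>.082
for y in np.arange(.16,.36,.01):
    b=P[(abs(P[:,1]-y)<.004)&(abs(P[:,0]-.53)<.03)&(P[:,2]>.083)&(P[:,2]<.105)]
    if len(b)>10: print(y.round(3),len(b),b[:,0].min().round(4),b[:,0].max().round(4),((b[:,0].min()+b[:,0].max())/2).round(4),np.percentile(b[:,2],98).round(4))
E
```

```text
time_s: 1.75
tcp_pos: [0.53, 0.2732, 0.2992]
eef_rot: [-49.4, 90.0, 40.6]
contact_force: [0.1, 0.1, 0.4]
gripper_width: 0.0875
tailstock 0.71 [249.  59. 302. 117.] 2098 [0.538 0.155 0.098] [0.508 0.128 0.033] [0.566 0.183 0.143]
tail_tab 0.6 [246.  59. 298. 120.] 2064 [0.539 0.152 0.097] [0.509 0.125 0.047] [0.567 0.18  0.142]
lathe 0.85 [242.  10. 314. 286.] 10363 [0.532 0.194 0.046] [0.491 0.06  0.001] [0.569 0.391 0.141]
tabtop 344 [0.52336432 0.14800374 0.13604313] [0.55253159 0.15983484 0.14351798] [[0.5244 0.1489 0.1365]
 [0.5514 0.1591 0.1426]]
0.16 195 0.5224 0.5596 0.541 0.1033
0.17 149 0.5244 0.5485 0.5364 0.0933
0.18 80 0.5195 0.5449 0.5322 0.0961
0.19 186 0.5194 0.5512 0.5353 0.0975
0.2 162 0.5193 0.5488 0.5341 0.0954
0.21 134 0.5204 0.5453 0.5329 0.0942
0.22 138 0.5204 0.5441 0.5323 0.0936
0.23 130 0.519 0.5442 0.5316 0.094
0.24 124 0.519 0.5431 0.531 0.0939
0.25 122 0.5176 0.5419 0.5297 0.0938
0.26 118 0.5162 0.5407 0.5284 0.0938
0.27 119 0.5161 0.5408 0.5284 0.0933
0.28 115 0.5146 0.5395 0.5271 0.0939
0.29 114 0.5145 0.5383 0.5264 0.0938
0.3 106 0.5131 0.5383 0.5257 0.094
0.31 92 0.513 0.537 0.525 0.0932
0.32 88 0.5114 0.5344 0.5229 0.0917
0.33 146 0.5073 0.5385 0.5229 0.0976
0.34 212 0.5001 0.5527 0.5264 0.1043
```

View pics/w1.png

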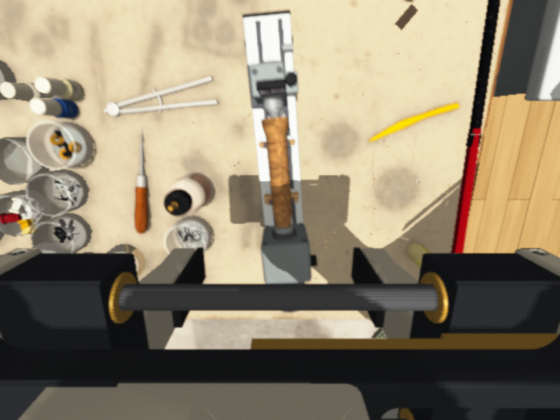

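Axis fit: lathe yaw ≈ +4.7°, origin ≈ (0.5295, 0.2535), tab face at (0.538, 0.159). Tab height 142 and grip top 94/97 mm agree with the given sizes. The picture shows the tab at (275,85) and the grip at rows 115–225. Next I turn, shut the fingers and go down in front of the tab.

```bash
python3 -m creep '[[-0.041,0,0,0,0,-4.1,0],[-0.041,0,0,0,0.1,-4.2,0],[0,0,0,4,0,0,0],[0,0,0,4,0,0,0],[0,0,0,4,0,0,0],[0,0,0,4,0,0,0],[0,0,0,2.2,0,0,0],[0,0,0,0,0,0,0]]' 
python3 - <<'E'
from h import *
print(r.get_state()['contact_force'])
im,d=r.capture('wrist');P,_=pts('wrist',d)
m=(P[:,2]>.136)&(P[:,2]<.146)&(abs(P[:,0]-.535)<.04)&(P[:,1]<.175)&(P[:,1]>.05); T=P[m]; print('tabtop',len(T),np.percentile(T,[3,97],axis=0).round(4))
cv2.imwrite('pics/w2.png',im)
im,d=r.capture('side');cv2.imwrite('pics/s2.png',cv2.resize(im[150:290,180:320],(560,560)))
E
```

```text
time_s: 2.8
tcp_pos: [0.5299, 0.1862, 0.1129]
eef_rot: [119.7, 89.6, -145.8]
contact_force: [-0.6, -0.4, -0.3]
gripper_width: 0.0292
[-0.56599123 -0.37953684 -0.33898341]
tabtop 1567 [[0.5065 0.1499 0.1368]
 [0.5523 0.1737 0.1453]]
```

View pics/w2.png

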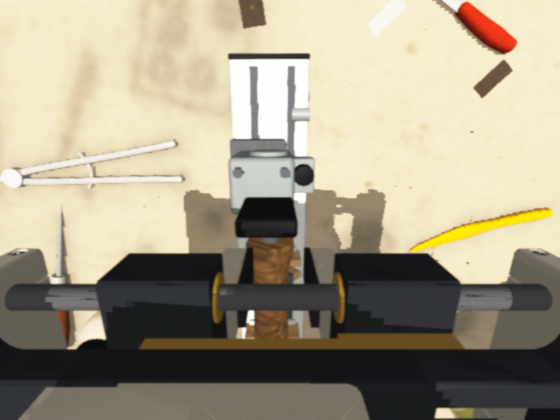

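The picture shows the tab (at 267,215) just before the closing fingers, about 5 mm off to the side. I'm centring, finishing the closing and finding contact.

```bash
python3 -m creep '[[0,0,0,0,-0.5,0,0],[0,0,0,0,0,0,0],[0,0,0,0,0,-0.6,0],[0,0,0,0,0,-0.6,0]]'; python3 -m creep '[[0,0,0,0,0,-0.4,0],[0,0,0,0,0,-0.4,0]]';python3 -m creep '[[0,0,0,0,0,-0.4,0],[0,0,0,0,0,-0.4,0],[0,0,0,0,0,0,0]]'
```

```text
time_s: 3.3
tcp_pos: [0.5379, 0.1772, 0.1172]
eef_rot: [-55.4, 89.9, 39.3]
contact_force: [0.1, 0.2, 0.3]
gripper_width: 0.0008
time_s: 3.5
tcp_pos: [0.5383, 0.1694, 0.1169]
eef_rot: [-27.2, 89.9, 67.5]
contact_force: [-2.9, 3.6, 1.0]
gripper_width: 0.0004
time_s: 3.8
tcp_pos: [0.5391, 0.1612, 0.1167]
eef_rot: [-68.1, 90.0, 26.6]
contact_force: [-2.0, 2.2, 0.6]
gripper_width: 0.0008
```

```bash
python3 -m creep '[[0,0,0,0,0,-0.5,0],[0,0,0,0,0,-0.5,0],[0,0,0,0,0,-0.5,0],[0,0,0,0,0,-0.5,0],[0,0,0,0,0,0,0]]'; python3 -m creep '[[0,0,0,0,0,-0.4,0],[0,0,0,0,0,-0.4,0],[0,0,0,0,0,-0.3,0]]';python3 -m creep '[[0,0,0,0,0,-0.3,0],[0,0,0,0,0,-0.2,0],[0,0,0,0,0,0,0]]'
```

```text
time_s: 4.3
tcp_pos: [0.5409, 0.1409, 0.1167]
eef_rot: [-119.2, 90.0, -24.6]
contact_force: [-0.0, 2.6, 1.7]
gripper_width: 0.0004
time_s: 4.6
tcp_pos: [0.5416, 0.1328, 0.1167]
eef_rot: [-19.2, 89.8, 75.5]
contact_force: [-5.1, 12.8, 2.5]
gripper_width: 0.0004
time_s: 4.9
tcp_pos: [0.542, 0.125, 0.1165]
eef_rot: [165.0, 90.0, -100.4]
contact_force: [-0.3, 1.2, 1.4]
gripper_width: 0.0003
```

```bash
python3 -m creep '[[0,0,0,0,0,-0.1,0],[0,0,0,0,0,0,0]]'; python3 -m creep '[[0,0,0,0,0,-0.1,0],[0,0,0,0,0,0,0]]';python3 -m creep '[[0,0,0,0,0,-0.1,0],[0,0,0,0,0,0,0]]'
```

```text
time_s: 5.1
tcp_pos: [0.542, 0.1244, 0.1165]
eef_rot: [121.5, 90.0, -143.8]
contact_force: [0.4, 2.2, -0.6]
gripper_width: 0.0004
time_s: 5.3
tcp_pos: [0.5421, 0.1236, 0.1165]
eef_rot: [10.1, 90.0, 104.8]
contact_force: [-0.7, 3.5, 0.7]
gripper_width: 0.0003
time_s: 5.5
tcp_pos: [0.5422, 0.1226, 0.1165]
eef_rot: [1.3, 90.0, 96.0]
contact_force: [-0.0, 4.4, -0.6]
gripper_width: 0.0001
```

```bash
python3 -m creep '[[0,0,0,0,0,1.5,0],[0,0,0,-1,0,4,0],[0,0,0,-3,0,4,50],[0,0,0,-3,0,3.0,100],[0,0,0,-3,0,0,100],[0,0,0,0,0,0,100],[0,0,0,0,0,0,100]]'
python3 - <<'E'
from h import *
im,d=r.capture('wrist');P,_=pts('wrist',d)
m=(P[:,2]>.136)&(P[:,2]<.146)&(abs(P[:,0]-.54)<.025)&(P[:,1]<.15)&(P[:,1]>.05); T=P[m]; print('tabtop',len(T),np.percentile(T,[3,97],axis=0).round(4))
cv2.imwrite('pics/w3.png',im); print(r.get_state()['tcp_pos'])
for y in np.arange(.16,.36,.01):
    b=P[(abs(P[:,1]-y)<.004)&(abs(P[:,0]-.53)<.03)&(P[:,2]>.083)&(P[:,2]<.105)]
    if len(b)>10: print(y.round(3),len(b),((b[:,0].min()+b[:,0].max())/2).round(4),np.percentile(b[:,2],98).round(4))
E
```

```text
time_s: 6.2
tcp_pos: [0.5316, 0.2476, 0.2169]
eef_rot: [-73.8, 90.0, 20.9]
contact_force: [0.4, 0.5, -0.4]
gripper_width: 0.0351
tabtop 732 [[0.5271 0.1039 0.1369]
 [0.5545 0.1142 0.1423]]
[0.5312285  0.2470519  0.21591442]
0.18 13 0.5241 0.0916
0.19 285 0.5338 0.0973
0.2 233 0.5336 0.0955
0.21 207 0.532 0.0936
0.22 201 0.5313 0.0936
0.23 190 0.5304 0.0937
0.24 181 0.5296 0.0935
0.25 186 0.5287 0.0935
0.26 177 0.5278 0.0939
0.27 179 0.527 0.0933
0.28 174 0.5262 0.0934
0.29 166 0.5254 0.0933
0.3 153 0.5247 0.0933
0.31 132 0.5239 0.0927
0.32 115 0.5218 0.0916
0.33 192 0.5219 0.0946
```

View pics/w3.png

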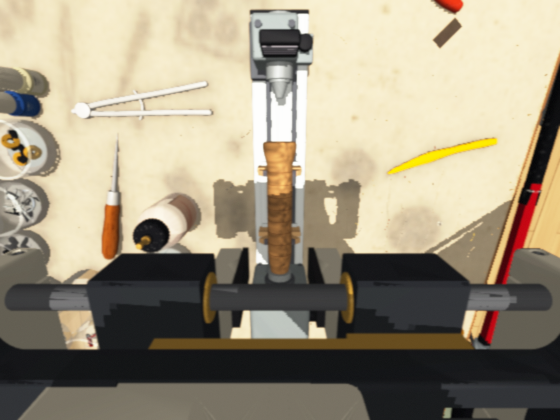

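The tailstock stays back: tab top now at y ≈ 0.104–0.114 (about 45–46 mm travel), cone well clear at (279,80), and the grip is on its rests at (279,145–270). Next I open and go down round the grip, 8 mm towards the headstock from its middle.

```bash
python3 -m creep '[[0,0,0,0,0.2,1.5,100],[0,0,0,3,0,0,100],[0,0,0,3,0,0,100],[0,0,0,2.5,0,0,100],[0,0,0,2.5,0,0,100],[0,0,0,2.5,0,0,100],[0,0,0,2,0,0,100],[0,0,0,0,0,0,100]]'; python3 - <<'E'
from h import *
s=r.get_state(); print(s['tcp_pos'],s['contact_force'],s['gripper_width'])
E
```

```text
time_s: 7.05
tcp_pos: [0.5264, 0.2603, 0.0577]
eef_rot: [126.0, 89.6, -139.4]
contact_force: [0.8, -0.6, -0.2]
gripper_width: 0.0874
[0.52642852 0.26029545 0.057695  ] [ 0.80967613 -0.57651446 -0.19213119] 0.08741617512208923
```

```bash
python3 -m creep '[[0,0,0,-0.3,-0.1,0,40],[0,0,0,0,0,0,30],[0,0,0,0,0,0,15],[0,0,0,0,0,0,0],[0,0,0,0,0,0,0],[0,0,0,0,0,0,0],[0,0,0,0,0,0,0],[0,0,0,0,0,0,0]]' 30; python3 -m creep '[[0,0,0,0,0,0,0],[0,0,0,0,0,0,0]]'
```

```text
time_s: 7.85
tcp_pos: [0.5297, 0.262, 0.0646]
eef_rot: [57.9, 90.0, 152.6]
contact_force: [-0.6, -0.0, -0.0]
gripper_width: 0.0292
time_s: 8.05
tcp_pos: [0.5295, 0.262, 0.0645]
eef_rot: [107.0, 90.0, -158.3]
contact_force: [-1.8, 0.5, 1.0]
gripper_width: 0.0258
```

```bash
python3 -m creep '[[0,0,0,0,-0.1,0,0],[0,0,0,0,0,-0.4,0],[0,0,0,0,0,-0.5,0],[0,0,0,0,0,-0.5,0],[0,0,0,0,0,-0.5,0],[0,0,0,0,0,-0.4,0],[0,0,0,0,0,0,0]]'; python3 - <<'E'
from h import *
s=r.get_state(); print(s['tcp_pos'],s['contact_force'],s['gripper_width'])
im,d=r.capture('wrist');P,_=pts('wrist',d)
for y in np.arange(.14,.24,.005):
    b=P[(abs(P[:,1]-y)<.0025)&(abs(P[:,0]-.53)<.03)&(P[:,2]>.083)&(P[:,2]<.105)]
    if len(b)>10: print(y.round(3),len(b),((b[:,0].min()+b[:,0].max())/2).round(4),np.percentile(b[:,2],98).round(4))
cv2.imwrite('pics/w4.png',im)
E
```

```text
time_s: 8.75
tcp_pos: [0.5323, 0.2381, 0.0646]
eef_rot: [141.2, 89.9, -124.1]
contact_force: [-1.9, -2.9, 4.8]
gripper_width: 0.0251
[0.53229878 0.23808415 0.06456412] [-1.90124698 -2.94635321  4.82423688] 0.025130257491924792
0.14 275 0.5391 0.0876
0.145 88 0.5385 0.0859
0.16 258 0.5363 0.0987
0.165 871 0.5372 0.0992
0.17 790 0.5373 0.0989
0.175 687 0.537 0.0975
0.18 589 0.5364 0.0961
0.185 557 0.5357 0.095
0.19 542 0.5351 0.095
0.195 529 0.5349 0.0947
0.2 506 0.5341 0.0946
0.205 488 0.5339 0.0945
0.21 481 0.5336 0.0947
0.215 459 0.5332 0.0945
0.22 451 0.5325 0.0945
0.225 966 0.531 0.1043
0.23 935 0.5353 0.1039
0.235 346 0.5344 0.0943
```

View pics/w4.png

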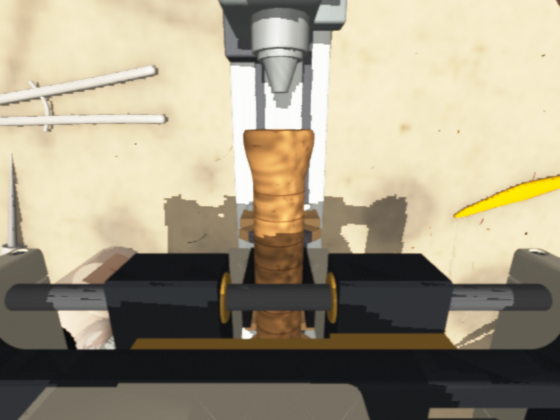

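The grip's wide end is now at y ≈ 0.16 (24 mm slid, stub is 14.5 mm); the picture shows it at (278,135) with clearance to the cone tip (278,90). Next I lift straight up, and work on the camera-head pose from the saved depth.

```bash
python3 -m creep '[[0,0,0,-1,0,0,0],[0,0,0,-2,0,0,0],[0,0,0,-3,0,0,0],[0,0,0,-4,0,0,0],[0,0,0,-4,0,0,0],[0,0,0,-4,0,0,0],[0,0,0,-4,0,0,0],[0,0,0,0,0,0,0]]'; python3 - <<'E'
from h import *
s=r.get_state(); print(s['tcp_pos'],s['contact_force'],s['gripper_width'])
A=[]
for c in ('scene','side'):
    im,d=r.capture(c); np.save(c+'.npy',d); cv2.imwrite(f'pics/{c}5.png',im)
    x=r.masks_of('camera_head',c)
    if not x: print('none',c); continue
    x=x[0];P,_=pts(c,d,x['pixels']); P=P[(P[:,0]>.66)&(P[:,0]<.85)&(abs(P[:,1]+.09)<.07)&(P[:,2]>.27)&(P[:,2]<.42)]
    print(c,x['score'],x['rect'],len(P)); A.append(P)
    a=np.array([np.cos(np.radians(25)),0,np.sin(np.radians(25))]); t=P@a
    for lo in np.arange(t.min(),t.max(),.01):
        b=P[(t>=lo)&(t<lo+.01)]; 
        n=np.array([-np.sin(np.radians(25)),0,np.cos(np.radians(25))]); v=b@n
        if len(b)>3: print(round(lo,3),len(b),'y',b[:,1].min().round(3),b[:,1].max().round(3),'v',v.min().round(3),v.max().round(3))
np.save('headA.npy',A[0]);np.save('headB.npy',A[-1])
# column and foot
for c in ('scene','side'):
    P,_=pts(c,np.load(c+'.npy')); m=(P[:,2]>.004)&(P[:,2]<.03)&(P[:,0]>.72)&(P[:,0]<.92)&(abs(P[:,1]+.08)<.09)
    Q=P[m]; print(c,'foot',len(Q),np.median(Q[:,2]),cv2.minAreaRect(Q[:,:2].astype(np.float32)*1000))
E
```

```text
time_s: 9.6
tcp_pos: [0.5354, 0.2405, 0.2919]
eef_rot: [-63.9, 89.3, 30.8]
contact_force: [0.3, 0.8, -1.0]
gripper_width: 0.0256
[0.53543286 0.24054236 0.2918684 ] [ 0.28637737  0.79984589 -0.99749725] 0.025648739855332732
scene 0.56 [243.4, 125.2, 282.0, 161.6] 722
0.779 228 y -0.123 -0.056 v -0.032 0.035
0.789 56 y -0.121 -0.059 v -0.017 0.034
0.799 14 y -0.089 -0.07 v -0.001 0.019
0.809 30 y -0.098 -0.071 v -0.005 0.014
0.819 73 y -0.106 -0.065 v -0.019 0.023
0.829 73 y -0.108 -0.062 v -0.02 0.023
0.839 59 y -0.106 -0.063 v -0.022 0.022
0.849 62 y -0.11 -0.061 v -0.02 0.022
0.859 60 y -0.107 -0.062 v -0.026 0.022
0.869 59 y -0.107 -0.06 v -0.022 0.021
0.879 8 y -0.097 -0.066 v 0.013 0.017
side 0.73 [323.7, 139.7, 377.9, 186.2] 1187
0.782 197 y -0.124 -0.062 v -0.034 0.029
0.792 142 y -0.124 -0.081 v -0.032 0.029
0.802 75 y -0.121 -0.083 v -0.019 0.015
0.812 69 y -0.108 -0.081 v -0.018 0.012
0.822 106 y -0.11 -0.071 v -0.024 0.016
0.832 122 y -0.109 -0.068 v -0.025 0.017
0.842 119 y -0.108 -0.064 v -0.026 0.017
0.852 121 y -0.107 -0.068 v -0.024 0.017
0.862 116 y -0.105 -0.065 v -0.028 0.017
0.872 113 y -0.104 -0.064 v -0.022 0.017
0.882 7 y -0.102 -0.082 v -0.009 0.014
scene foot 1002 0.014641560217581395 ((820.1611328125, -80.01737976074219), (179.487548828125, 199.30111694335938), 89.90666198730469)
side foot 1422 0.014327582139860628 ((840.5780029296875, -76.51209259033203), (146.95477294921875, 124.7549819946289), 6.7837724685668945)
```

```bash
cat > fit.py <<'E'
from h import *
from scipy.optimize import least_squares
H={'scene':np.load('headA.npy'),'side':np.load('headB.npy')}
def frame(psi,til=np.radians(25)):
    return np.array([np.cos(psi)*np.cos(til),np.sin(psi)*np.cos(til),np.sin(til)])
C={}
for c in H:
    P,_=pts(c,np.load(c+'.npy')); m=(P[:,2]>.05)&(P[:,2]<.25)&(np.hypot(P[:,0]-.815,P[:,1]+.08)<.02); C[c]=P[m]
def res(p,cs,full=False):
    psi,x,y,z=p; a=frame(psi); L=np.array([x,y,z]); out=[]
    for c in cs:
        q=H[c]-L; ax=q@a; rad=np.linalg.norm(q-np.outer(ax,a),axis=1)
        k=ax<.013; o=np.maximum(rad-.033,-ax); out.append(o[k]/.002)   # ring
        k=(ax>.045)&(ax<.09)
        # body sym: use radial centring softly
        Q=C[c]; cc=L[:2]+.101*np.array([np.cos(psi),np.sin(psi)])
        out.append((np.hypot(*(Q[:,:2]-cc).T)-.009)/.002*np.sqrt(150/len(Q)))
    return np.concatenate(out)
if __name__=='__main__':
    for cs in (['scene'],['side'],['scene','side']):
        s=least_squares(res_fun:=lambda p:np.clip(res(p,cs),-4,4) if 0 else res(p,cs),[.1,.712,-.088,.327],loss='soft_l1',x_scale=[.1,.01,.01,.01])
        p=s.x; a=frame(p[0]); L=p[1:]; print(cs,np.degrees(p[0]).round(2),L.round(4),'rms',np.sqrt(np.mean(s.fun**2))*2,'focus',(L-.09*a).round(4),'gripctr',(L-.16*a).round(4))
    for c in H:
        P,_=pts(c,np.load(c+'.npy')); m=(P[:,2]>.008)&(P[:,2]<.02)&(np.abs(P[:,0]-.815)<.085)&(abs(P[:,1]+.08)<.085); Q=P[m]
        print(c,'foot',len(Q),cv2.minAreaRect(Q[:,:2].astype(np.float32)*1000))
E
python3 fit.py
```

```text
Traceback (most recent call last):
  File "fit.py", line 21, in <module>
    s=least_squares(res_fun:=lambda p:np.clip(res(p,cs),-4,4) if 0 else res(p,cs),[.1,.712,-.088,.327],loss='soft_l1',x_scale=[.1,.01,.01,.01])
ValueError: could not broadcast input array from shape (694,) into shape (689,)
```

```bash
sed -i "s/k=ax<.013;/k=H[c]@frame(.1)<.787;/; s/least_squares(res_fun.*,\[.1/least_squares(lambda p:res(p,cs),[.1/" fit.py; python3 fit.py
```

```text
['scene'] 6.9 [ 0.7129 -0.0927  0.3281] rms 1.8596389610415354 focus [ 0.632  -0.1025  0.2901] gripctr [ 0.569  -0.1101  0.2605]
['side'] 6.56 [ 0.7135 -0.0901  0.3272] rms 0.951378045361058 focus [ 0.6325 -0.0994  0.2892] gripctr [ 0.5695 -0.1066  0.2596]
['scene', 'side'] 6.37 [ 0.7133 -0.0903  0.3274] rms 1.44321291007873 focus [ 0.6322 -0.0994  0.2893] gripctr [ 0.5692 -0.1064  0.2597]
scene foot 626 ((813.4252319335938, -71.43502807617188), (142.44241333007812, 168.53228759765625), 19.244434356689453)
side foot 1149 ((822.8768920898438, -78.54476928710938), (110.45800018310547, 124.19438934326172), 5.946774959564209)
```

```bash
python3 - <<'E'
import cv2,numpy as np
from fit import *
a=cv2.resize(cv2.imread('pics/side5.png')[100:330,280:450],(444,600)); b=cv2.resize(cv2.imread('pics/scene5.png')[110:260,210:300],(356,600))
cv2.imwrite('pics/v6.png',np.hstack([a,b]))
t=H['scene']@frame(.1); print(np.histogram(t,bins=np.arange(.76,.82,.004)))
t=H['side']@frame(.1); print(np.histogram(t,bins=np.arange(.76,.82,.004)))
E
```

```text
(array([  0,   0,  61, 137,  41,  27,  17,   1,   8,  10,  12,  13,  14,
        37]), array([0.76 , 0.764, 0.768, 0.772, 0.776, 0.78 , 0.784, 0.788, 0.792,
       0.796, 0.8  , 0.804, 0.808, 0.812, 0.816]))
(array([  0,   0,   1, 163,  65,  62,  48,  12,  35,  30,  25,  30,  33,
        39]), array([0.76 , 0.764, 0.768, 0.772, 0.776, 0.78 , 0.784, 0.788, 0.792,
       0.796, 0.8  , 0.804, 0.808, 0.812, 0.816]))
```

View pics/v6.png

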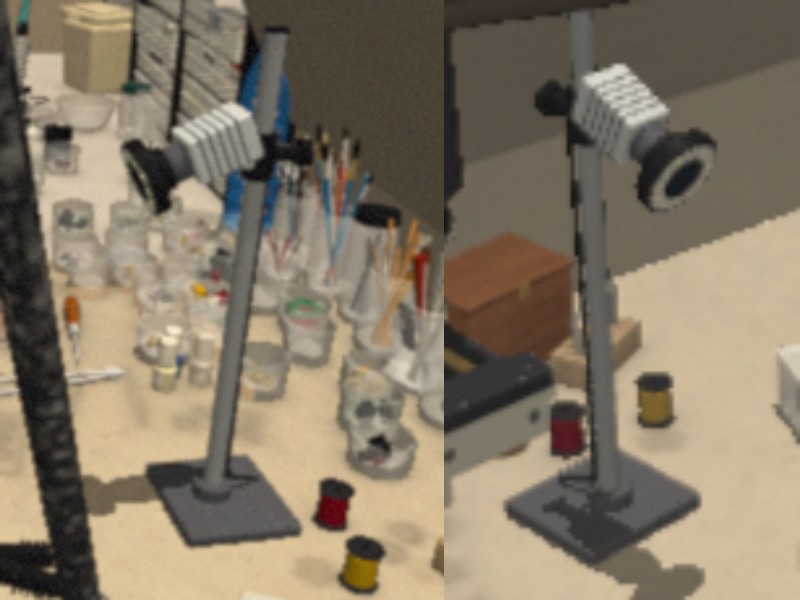

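Fits from both fixed cameras agree: lens (0.713, −0.090, 0.327), yaw ≈ 6.3°, height as given (327 mm), foot angle 5.9° agreeing. The view shows the head clear, with its ring at about (150,175) left and (675,170) right. Next I measure the grip in the tool frame.

```bash
cat > g.py <<'E'
from h import *
from scipy.spatial.transform import Rotation as R
def measure():
    s=r.get_state(); M=R.from_euler('xyz',s['eef_rot'],degrees=True).as_matrix(); t=np.array(s['tcp_pos'])
    im,d=r.capture('wrist'); P,uv=pts('wrist',d); q=(P-t)@M   # tool coords
    m=(abs(q[:,1])<.02)&(q[:,0]>-.04)&(q[:,0]<.005)&(q[:,2]<-.02)&(q[:,2]>-.1); q=q[m]
    for z in np.arange(-.09,-.02,.005):
        b=q[abs(q[:,2]-z)<.0025]
        if len(b)>10: print(z.round(3),len(b),'y',b[:,1].min().round(4),b[:,1].max().round(4),'mid',((b[:,1].min()+b[:,1].max())/2).round(4),'topx',np.percentile(b[:,0],3).round(4))
    print('face z',np.percentile(q[:,2],[0.2,1,2,5]).round(4)); return s,M,t,im
if __name__=='__main__':
    s,M,t,im=measure(); print(t,M.round(3).tolist()); cv2.imwrite('pics/w6.png',im)
E
python3 g.py
```

```text
-0.075 878 y -0.0155 0.0173 mid 0.0009 topx -0.033
-0.07 814 y -0.0156 0.0174 mid 0.0009 topx -0.0329
-0.065 704 y -0.0148 0.0167 mid 0.001 topx -0.032
-0.06 612 y -0.0135 0.0153 mid 0.0009 topx -0.0307
-0.055 559 y -0.0122 0.0142 mid 0.001 topx -0.0295
-0.05 542 y -0.0115 0.0134 mid 0.001 topx -0.0291
-0.045 535 y -0.0117 0.0136 mid 0.001 topx -0.0291
-0.04 518 y -0.012 0.0139 mid 0.0009 topx -0.029
-0.035 486 y -0.0119 0.014 mid 0.001 topx -0.0292
-0.03 486 y -0.0116 0.0134 mid 0.0009 topx -0.0292
-0.025 470 y -0.0117 0.0136 mid 0.0009 topx -0.0291
face z [-0.0771 -0.0771 -0.0767 -0.0755]
[0.53217551 0.23898525 0.28367547] [[-0.001, -0.997, -0.082], [-0.001, -0.082, 0.997], [-1.0, 0.001, -0.0]]
```

```bash
cat > tgt.py <<'E'
from g import *
psi,til=np.radians(6.3),np.radians(25); F=np.array([.7133,-.0904,.3274])
a=np.array([np.cos(psi)*np.cos(til),np.sin(psi)*np.cos(til),np.sin(til)]); F=F-.09*a
X=np.array([np.sin(til)*np.cos(psi),np.sin(til)*np.sin(psi),-np.cos(til)]); Z=-a; Y=np.cross(Z,X); MT=np.c_[X,Y,Z]
f=np.array([-.016,.0007,-.0773])
def todo(back=0):
    s=r.get_state(); M=R.from_euler('xyz',s['eef_rot'],degrees=True).as_matrix(); t=np.array(s['tcp_pos'])
    T=F-MT@f-back*a; print('t',s['time_s'],'tcp',t.round(4),'target',T.round(4),'force',np.round(s['contact_force'],1),'w',s['gripper_width'])
    print('rotvec tool',R.from_matrix(M.T@MT).as_rotvec().round(3),'shift now-axes cm',(100*M.T@(T-t)).round(2),'shift target-axes cm',(100*MT.T@(T-t)).round(2))
    print('face err mm, target axes',(1000*MT.T@(t+M@f-F)).round(1),'joints',np.round(s['joints'],1))
if __name__=='__main__':
    import sys; todo(float(sys.argv[1]) if len(sys.argv)>1 else 0)
E
python3 -m creep '[[-0.12,0,0,0,0,0,0],[-0.13,0,0,0,0,0,0],[-0.13,0,0,0,0,0,0],[-0.13,0,0,0,0,0,0],[-0.13,0,0,0,0,0,0],[-0.13,0,0,0,0,0,0],[-0.13,0,0,0,0,0,0],[-0.13,0,0,0,0,0,0]]'; python3 tgt.py 0.08
```

```text
time_s: 10.65
tcp_pos: [0.5323, 0.2389, 0.2831]
eef_rot: [67.6, 89.9, -138.4]
contact_force: [0.6, -0.4, -0.7]
gripper_width: 0.0252
t 10.65 tcp [0.5323 0.2389 0.2831] target [ 0.4972 -0.1136  0.2084] force [ 0.6 -0.4 -0.7] w 0.02516145323742595
rotvec tool [-0.554  0.426 -0.125] shift now-axes cm [  7.53  33.21 -12.3 ] shift target-axes cm [ 3.66 34.65  9.82]
face err mm, target axes [  -7.6 -305.4   -6.6] joints [ 43.4  10.2  -6.   -0.  -73.9  20.7]
```

```bash
python3 -m creep '[[-0.14,0,0,0,0,0,0],[-0.14,0,0,0,0,0,0],[-0.14,0,0,0,0,0,0],[-0.14,0,0,0,0,0,0],[0,0.14,0,0,0,0,0],[0,0.14,0,0,0,0,0],[0,0.145,0,0,0,0,0],[0,0,0,0,0,0,0]]'; python3 tgt.py 0.08
```

```text
time_s: 11.45
tcp_pos: [0.5242, 0.23, 0.2728]
eef_rot: [177.9, 66.2, 4.0]
contact_force: [-0.1, -1.4, -3.0]
gripper_width: 0.0251
t 11.45 tcp [0.5242 0.23   0.2728] target [ 0.4972 -0.1136  0.2084] force [-0.1 -1.4 -3. ] w 0.02510018393460832
rotvec tool [-0.001  0.021 -0.016] shift now-axes cm [ 3.85 33.8   8.47] shift target-axes cm [ 3.11 33.85  8.57]
face err mm, target axes [ -29.5 -338.6   -6.1] joints [ 54.   -3.7 -36.6  26.2 -44.4  25.1]
```

```bash
python3 -m creep '[[0,0,0,0,4,2,0],[0,0,0,0,4.2,2,0],[0,0,0,0.5,4.2,1.5,0],[0,0,0,0.5,4.2,1,0],[0,0,0,0.5,4.2,1,0],[0,0,0,0.5,4.2,0.5,0],[0,0,0,0.5,4.2,0.2,0],[0,0,0,0.5,3.5,0,0]]'; python3 -m creep '[[0,0,0,0,0,0,0],[0,0,0,0,0,0,0],[0,0,0,0,0,0,0]]'; python3 tgt.py 0.08
```

```text
time_s: 12.25
tcp_pos: [0.5025, -0.0944, 0.2223]
eef_rot: [180.0, 65.7, 5.8]
contact_force: [-0.0, 0.4, -0.6]
gripper_width: 0.0247
time_s: 12.55
tcp_pos: [0.5032, -0.0921, 0.2228]
eef_rot: [180.0, 65.7, 5.8]
contact_force: [-0.3, 1.1, -0.3]
gripper_width: 0.025
t 12.55 tcp [ 0.5032 -0.0921  0.2228] target [ 0.4972 -0.1136  0.2084] force [-0.3  1.1 -0.3] w 0.025014543945691217
rotvec tool [-0.008  0.013 -0.004] shift now-axes cm [0.98 2.07 1.34] shift target-axes cm [0.95 2.07 1.37]
face err mm, target axes [ -8.6 -20.1  66.1] joints [ 14.3  -9.  -40.7   6.2 -34.5  77.1]
```

```bash
python3 -m creep '[[-0.008,0.013,-0.004,0.5,1,0,0],[0,0,0,0.45,1.05,0,0],[0,0,0,0,0,0,0],[0,0,0,0,0,0,0]]'; python3 tgt.py 0.08; python3 g.py; python3 - <<'E'
from h import *
for c in ('scene','side'):
    im,d=r.capture(c); cv2.imwrite(f'pics/{c}7.png',im); np.save(c+'7.npy',d)
a=cv2.imread('pics/side7.png')[110:250,240:400]; b=cv2.imread('pics/scene7.png')[110:250,210:340]
cv2.imwrite('pics/v7.png',np.hstack([cv2.resize(a,(411,360)),cv2.resize(b,(334,360))]))
E
```

```text
time_s: 12.95
tcp_pos: [0.5097, -0.1114, 0.2148]
eef_rot: [-180.0, 64.9, 6.4]
contact_force: [1.3, 0.8, -1.3]
gripper_width: 0.0254
t 12.95 tcp [ 0.5097 -0.1114  0.2148] target [ 0.4972 -0.1136  0.2084] force [ 1.3  0.8 -1.3] w 0.025382279187477718
rotvec tool [ 0.001 -0.001  0.001] shift now-axes cm [0.04 0.08 1.42] shift target-axes cm [0.04 0.08 1.42]
face err mm, target axes [-0.5 -0.9 65.8] joints [ 10.6  -7.4 -39.6   3.3 -32.8  83.4]
-0.075 680 y -0.0154 0.0176 mid 0.0011 topx -0.0336
-0.07 830 y -0.0157 0.0175 mid 0.0009 topx -0.0338
-0.065 733 y -0.015 0.0166 mid 0.0008 topx -0.0328
-0.06 632 y -0.0139 0.0155 mid 0.0008 topx -0.0316
-0.055 561 y -0.0127 0.0142 mid 0.0008 topx -0.0303
-0.05 549 y -0.0115 0.0134 mid 0.001 topx -0.0299
-0.045 533 y -0.0116 0.0137 mid 0.001 topx -0.0298
-0.04 516 y -0.0118 0.0138 mid 0.001 topx -0.0299
-0.035 507 y -0.012 0.0133 mid 0.0006 topx -0.0299
-0.03 481 y -0.0114 0.0135 mid 0.001 topx -0.0299
-0.025 479 y -0.0116 0.0136 mid 0.001 topx -0.0299
face z [-0.0761 -0.0761 -0.0757 -0.0745]
[ 0.50968078 -0.11137089  0.21478233] [[0.421, 0.111, -0.9], [0.047, -0.994, -0.101], [-0.906, -0.0, -0.424]]
```

View pics/v7.png

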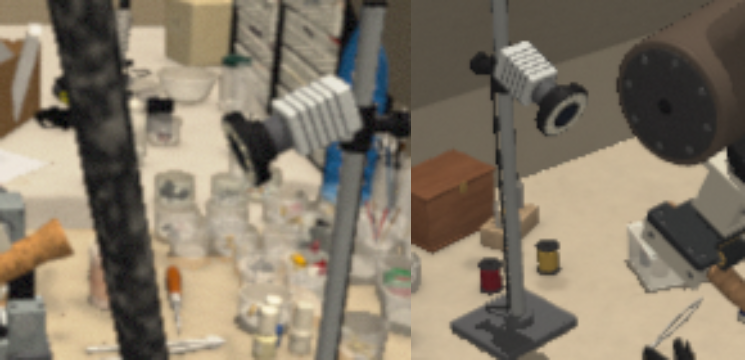

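The view shows the grip tilted upward in line with the head (grip tip at (65,240) left, ring at (245,145)), with nothing between them but the foreground rod near the side camera. I'm advancing along the camera axis.

```bash
sed -i 's/^f=.*/f=np.array([-.0165,.0008,-.0768])/' tgt.py; python3 -m creep '[[0,0,0,0,0.1,-0.7,0],[0,0,0,0,0,-1.2,0],[0,0,0,0,0,-1.2,0],[0,0,0,0,0,-1.2,0],[0,0,0,0,0,-1.2,0],[0,0,0,0,0,-0.8,0],[0,0,0,0,0,0,0],[0,0,0,0,0,0,0]]'; python3 tgt.py; python3 - <<'E'
from tgt import *
import tgt
for c in ('side','scene'):
    im,d=r.capture(c); cv2.imwrite(f'pics/{c}8.png',im)
    x=r.masks_of('grip',c)
    for y in x[:2]:
        P,_=pts(c,d,y['pixels']); q=(P-F)@MT; k=np.abs(q).max(1)<.16; q=q[k]
        print(c,round(y['score'],2),np.round(y['rect']),len(q))
        if len(q)>20:
            print(' z pct',np.percentile(q[:,2],[1,3,98]).round(4),'x',np.percentile(q[:,0],[2,98]).round(4),'y',np.percentile(q[:,1],[2,98]).round(4))
    print('focus px',np.round(proj(c,F),1))
im=cv2.imread('pics/side8.png')[110:250,260:400]; cv2.imwrite('pics/v8.png',cv2.resize(im,(560,560)))
E
```

```text
time_s: 13.9
tcp_pos: [0.5663, -0.1072, 0.241]
eef_rot: [-179.9, 65.0, 6.4]
contact_force: [0.3, -0.5, -0.0]
gripper_width: 0.0254
t 13.9 tcp [ 0.5663 -0.1072  0.241 ] target [ 0.5699 -0.1054  0.242 ] force [ 0.3 -0.5 -0. ] w 0.02544620332396498
rotvec tool [-0.    -0.001  0.   ] shift now-axes cm [ 0.08 -0.13 -0.38] shift target-axes cm [ 0.08 -0.13 -0.38]
face err mm, target axes [-0.8  1.3  3.8] joints [  9.7  -2.8 -31.6   2.4 -36.2  85. ]
side 0.61 [233. 193. 277. 221.] 403
 z pct [0.044  0.0459 0.1413] x [-0.0502  0.0091] y [0.0014 0.0869]
focus px [293.7 187.8   0.8]
scene 0.54 [313. 196. 327. 216.] 173
 z pct [0.0946 0.0963 0.1442] x [-0.0174  0.0028] y [-0.0124  0.0087]
focus px [290.4 176.    1.5]
```

View pics/v8.png

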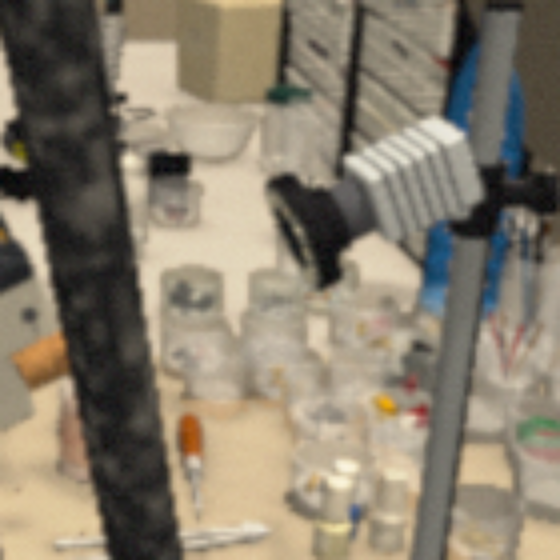

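```bash
python3 -m creep '[[0,0,0,0.1,-0.1,-0.3,0],[0,0,0,0,0,-0.1,0],[0,0,0,0,0,0,0],[0,0,0,0,0,0,0],[0,0,0,0,0,0,0]]'; python3 tgt.py; python3 - <<'E'
from tgt import *
s,M,t,im=measure(); cv2.imwrite('pics/w9.png',im)
im,d=r.capture('wrist');P,uv=pts('wrist',d); q=(P-F)@MT
k=(np.abs(q[:,:2]).max(1)<.04)&(q[:,2]<-.06)&(q[:,2]>-.13); print('head pts in wrist',k.sum(), np.percentile(q[k],[2,50,98],axis=0).round(4) if k.sum()>5 else '')
im,d=r.capture('scene');P,uv=pts('scene',d); q=(P-F)@MT
k=(np.abs(q[:,:2]).max(1)<.035)&(q[:,2]<.14)&(q[:,2]>-.05); print('scene pts',k.sum())
for z in np.arange(-.02,.14,.02):
    b=q[k&(abs(q[:,2]-z)<.01)]
    if len(b)>5: print(z.round(3),len(b),b.min(0).round(4),b.max(0).round(4))
E
```

```text
time_s: 14.6
tcp_pos: [0.5704, -0.1057, 0.2423]
eef_rot: [-180.0, 64.9, 6.3]
contact_force: [0.4, -0.0, -0.7]
gripper_width: 0.0248
t 14.6 tcp [ 0.5704 -0.1057  0.2423] target [ 0.5699 -0.1054  0.242 ] force [ 0.4 -0.  -0.7] w 0.024819312683798757
rotvec tool [ 0.    -0.002  0.   ] shift now-axes cm [ 0.01 -0.03  0.06] shift target-axes cm [ 0.01 -0.03  0.06]
face err mm, target axes [-0.2  0.3 -0.6] joints [  9.8  -2.5 -31.2   2.5 -36.3  84.8]
-0.075 657 y -0.0153 0.0174 mid 0.001 topx -0.0335
-0.07 831 y -0.0155 0.0174 mid 0.001 topx -0.0336
-0.065 737 y -0.0151 0.0167 mid 0.0008 topx -0.0326
-0.06 634 y -0.0139 0.0154 mid 0.0008 topx -0.0316
-0.055 567 y -0.0122 0.0142 mid 0.001 topx -0.0302
-0.05 545 y -0.0119 0.0135 mid 0.0008 topx -0.0298
-0.045 536 y -0.0116 0.0136 mid 0.001 topx -0.0298
-0.04 515 y -0.0117 0.0139 mid 0.0011 topx -0.0297
-0.035 506 y -0.0118 0.0133 mid 0.0007 topx -0.0299
-0.03 477 y -0.0114 0.0135 mid 0.001 topx -0.0297
-0.025 474 y -0.0116 0.0136 mid 0.001 topx -0.03
face z [-0.0761 -0.076  -0.0756 -0.0744]
head pts in wrist 0 
scene pts 210
0.08 31 [-0.0196 -0.0278  0.0846] [0.008  0.0258 0.0896]
0.1 66 [-0.0168 -0.0134  0.0901] [0.0062 0.0087 0.1098]
0.12 70 [-0.0188 -0.0168  0.1103] [0.007  0.0107 0.1299]
```

View pics/w9.png

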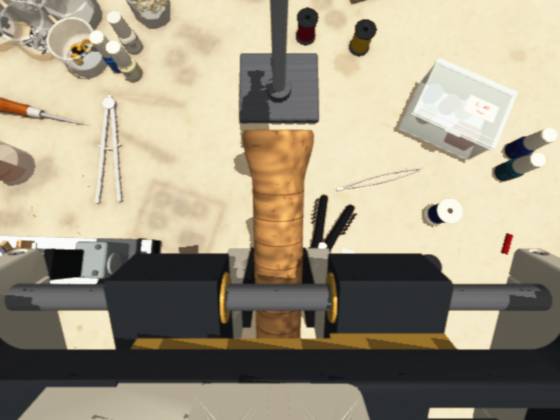

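The wrist picture shows the grip (column 279) in line with the camera foot (edges parallel, centre 280) and column. The face is within about 1 mm by measurement and the arm is steady. I'm handing in.

```bash
python3 -m creep '[[0,0,0,0,0,0,0],[0,0,0,0,0,0,0],[0,0,0,0,0,0,0]]'; python3 -c "
from tgt import *
todo()
im,d=r.capture('scene');P,_=pts('scene',d)
m=(P[:,2]>.125)&(P[:,2]<.146)&(abs(P[:,0]-.54)<.025)&(P[:,1]<.2)&(P[:,1]>.05);print('tab',m.sum(),np.percentile(P[m],[3,97],axis=0).round(3))
r.close_job()"
```

```text
time_s: 15.05
tcp_pos: [0.5704, -0.1057, 0.2423]
eef_rot: [-180.0, 64.9, 6.3]
contact_force: [-0.1, 1.4, -0.8]
gripper_width: 0.0252
t 15.05 tcp [ 0.5704 -0.1057  0.2423] target [ 0.5699 -0.1054  0.242 ] force [-0.1  1.4 -0.8] w 0.025249488059809606
rotvec tool [ 0.    -0.002  0.   ] shift now-axes cm [ 0.01 -0.03  0.06] shift target-axes cm [ 0.01 -0.03  0.06]
face err mm, target axes [-0.2  0.3 -0.6] joints [  9.8  -2.5 -31.2   2.5 -36.3  84.8]
tab 78 [[0.525 0.104 0.127]
 [0.554 0.116 0.144]]
the job is handed in; nothing more can be done
```

The job is handed in at about 15 s: the tailstock is parked, and the grip is out of the lathe and held steady in front of the inspection camera.

**What I did:**
- I pushed the tailstock back by its tab. The force peaked at 14 N over the pin, then dropped off as the detent clicked in.
- I slid the grip about 24 mm off the stub, lifted it straight up, turned and tilted it, and brought it in along the camera's line of sight.

**Last checks:**
- **Tailstock:** it is still parked. The depth pictures put its travel at about 45 mm, slightly under the nominal 46.5 mm. The finger position at the end of the push gave about 48 mm.
- **Grip:** its wide face is within 1 mm of my estimate of the focus point and within 0.2° of the camera axis. The opening is steady at 25 mm and there is no sign of outside contact.
- **Camera pose:** the two fixed cameras agree on the lens position to about 3 mm and on its direction to about 0.5°. The wrist picture shows the grip in line with the camera's foot and column.

**What I could not check:** a rod in the foreground hid the wide end from the side camera. I could not measure the 90 mm between face and lens directly in one picture. It rests on the camera fit and on measuring the grip in the hand.

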